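# Lay out the wheel-end parts on their outlined mats

### The arm

A 6-joint arm with a two-finger parallel gripper is mounted at the origin on the work surface. World frame = base frame: x ahead of the robot, y to its left, z up, the work surface at z = 0. Lengths are in mm, angles in rad, forces in N, time in s.
With the tool pointing down it reaches from about 275 to 825 mm from the base axis. Payload 5.2 kg.
Tool frame: the origin (TCP) lies on the centre line of the jaws, within the pads' length; the fingertips stand 14 mm ahead of it and the grasp point (between the pads) lies 5 mm behind it; z points along the fingers, y is the direction in which the jaws open and shut (so a half turn about z gives the same grasp; the last joint's range is limited). The gripper opens to 93 mm and grips with 3 to 60 N. Pads are 15 mm wide; open, the fingers measure 128 mm over their backs; the gripper's body (75 mm by 188 mm) begins 65 mm behind the grasp point.
Start: joints at [-1.344, 0.259, 1.535, -0, 1.348, -0.203], TCP at [229.2, -499.973, 232.653] pointing down, gripper open.
Joint ranges: [-3.14, 3.14], [-0.91, 2.08], [0.19, 2.58], [-1.22, 4.36], [0.22, 2.71], [-3.12, 3.12]. Speed limits (rad/s): [2.57, 2.57, 3.14, 3.14, 3.14, 3.14].

### API

Orientations are given as a unit quaternion [w, x, y, z].
In Python, from cell import ctrl gives the robot as it stands. The module is installed in compiled form; this text tells all that it offers.
- The arm moves only by the tool send_rows, never from a script. Its argument "rows" is a list of rows, each a list of 5 numbers: the gripper's target within -1 to 1 (fully open at 1, half-way at 0, shut at -1), then the shift along the tool's x, y, z in m, then the turn about the tool's z in degrees. A call has 1 to 12 rows; each row shifts and turns the commanded pose from where the row before left it, along the tool's axes as they then stand; what a row does not reach is not made up. A row lasts 1/12 s, in which the tool goes at most 41.7 mm and 7.16 degrees, less where a joint would pass 70% of its speed; a pose out of reach is approached as far as the arm can. A call is refused whole if a number of a shift passes 0.0417 or a number of a turn 7.16, either way. A call with a gripper value outside its range is refused whole. The fingers move at their own pace and stop on an object; the grip force is fixed at half the most. Time passes only in rows, so rows that do not move let the fingers close. It gives the time, the measured TCP pose, the force and the opening at its end, in the units of the state.
- ctrl.observe(): the state, without advancing time (a new reading comes with each control period).
- ctrl.read_camera(name): name is "scene" or "top"; returns (picture, depth): 420x560x3 uint8, blue, green, red; 420x560 float32, mm along the optical axis (not along the pixel's ray), 0 where there is no reading.
- ctrl.calibration(name): a dict with "K" (3x3 intrinsics, pixels), "D" ([k1, k2, p1, p2, k3] as OpenCV has them; the pictures are not rectified), "cam_to_world" (4x4, takes a point from camera to world coordinates). Camera axes: x right, y down, z forward; pixel columns grow to the right and rows downward; lengths in mm; the calibration is good to about 2 mm. A picture is of the moment at which its call begins. calibration takes no time and is no camera call.
- ctrl.job_done(): hands the job in, once; it reports no verdict.
Trained networks look in the newest picture that a camera, given by its name, has taken for a name from the list of things; names that differ only in an ending like _2 or _b are one class to them, and where a whole thing is asked for, a point or a joint stands for the part that bears it (a point fixed in the world has none). Each returns a list of dicts, best first, with "score" (0 to 1); they miss things now and then, are a little off and sometimes report something else, mostly with a low value. They report only what shows in the picture. A call takes as long as a camera call. They do not tell look-alikes from the thing itself.
- ctrl.spot_in(camera, target): "location" ([x, y, z] in mm, in the coordinates of the camera as it stood for that picture, good to about 4 mm: the middle of the surface that is visible of it).
- ctrl.pinpoint(camera, target): "location" ([x, y, z] in mm, in the coordinates of the camera as it stood for that picture, good to about 4 mm: a listed point, or the origin of a listed thing).
The state is a dict: "time": time; "joint_pos": joint angles; "joint_vel": joint speeds; "joint_efforts": joint torques, N m; "position": TCP position; "ee_rot": TCP orientation; "ft_force": force on the tool from outside, world axes, zero at the start; "wrist_torque": the same for the moment, N m; "grip_width": finger opening in mm.
Only numpy, scipy, OpenCV 4.12 (cv2) and the standard library are available. Lean on these libraries where they do the work, as an engineer would, in place of code of your own. Each camera call takes 0.05 s, during which the arm holds its last target.

### The job

Lay out the stripped wheel-end parts for inspection: put the bearing, the hub nut, the joint cross and the brake pad each flat on the rubber mat painted with its own shape, centred on the painted shape, with the brake pad and the cross also turned to line up with theirs. Set each part down rather than dropping it, let go of everything, and leave the spray can and the mug where they stand.

Things in the scene. Friction and masses are not known exactly. Their poses are not given: they have to be found in the camera images.
- bearing: Wheel bearing: a thick steel ring, outside diameter 64 mm, through hole 32 mm, 28 mm high, a dark seal between its two races, 0.24 to 0.42 kg. Can be gripped across its outside in any direction. It starts lying flat on the bench, this way up, at any yaw. Origin: centre of its underside, z up.
- hub_nut: Steel hexagonal hub nut, 41 mm across flats (47 mm across corners), 20 mm high, with a round collar (31 mm diameter) in the middle reaching 24 mm high and a 23 mm through hole, 0.12 to 0.21 kg. Two of its flats face along +y and -y, the others every 60 degrees. It starts lying flat on the bench, this way up, at any yaw. Origin: centre of its underside, z up.
- joint_cross: Steel cross of a universal joint, a plus shape lying flat: four round arms (caps of 22 mm diameter) along +x, -x, +y and -y from a 32 mm square middle, 62 mm from end to end both ways, 22 mm high, 0.19 to 0.33 kg. Can be gripped end to end over two opposite arms. It starts lying flat on the bench, this way up, at any yaw. Origin: centre of its underside, z up.
- brake_pad: Brake pad: an oblong slab, 78 mm long (along x) by 44 mm wide (along y) and 17 mm high, dark friction block on a 6 mm steel back plate, with a lug 24 mm wide and 11 mm long at each end of the plate (100 mm over the lugs); the same either way round, 0.22 to 0.39 kg. Grip it across the 44 mm. It starts lying flat on the bench, this way up, at any yaw. Origin: centre of its underside, z up.
- mat_ring: Black rubber mat lying fixed on the bench, 112 x 112 mm and 6 mm thick (its top is 6 mm above its origin), flat, with no rim. Origin: centre of its underside, z up, x and y along its sides. Painted in white on its centre, in true size plus about 1 to 2 mm all round: a ring (68 mm outside, 32 mm inside), the shape of the bearing.
- mat_hex: Black rubber mat lying fixed on the bench, 112 x 112 mm and 6 mm thick (its top is 6 mm above its origin), flat, with no rim. Origin: centre of its underside, z up, x and y along its sides. Painted in white on its centre, in true size plus about 1 to 2 mm all round: a hexagon (44 mm across flats, dark 23 mm hole), the shape of the hub nut.
- mat_cross: Black rubber mat lying fixed on the bench, 112 x 112 mm and 6 mm thick (its top is 6 mm above its origin), flat, with no rim. Origin: centre of its underside, z up, x and y along its sides. Painted in white on its centre, in true size plus about 1 to 2 mm all round: a plus sign with arms along x and y (66 mm from end to end, 24 mm wide), the shape of the joint cross.
- mat_oblong: Black rubber mat lying fixed on the bench, 112 x 112 mm and 6 mm thick (its top is 6 mm above its origin), flat, with no rim. Origin: centre of its underside, z up, x and y along its sides. Painted in white on its centre, in true size plus about 1 to 2 mm all round: an oblong along x (80 x 46 mm, 102 mm over its end lugs), the shape of the brake pad.
- spray_can: Bystander: an upright spray can, 62 mm diameter, 170 mm high, beside the work on the robot's left. Leave it alone. Origin: centre of its underside.
- mug: Bystander: a white mug, 82 mm diameter, 92 mm high, with a handle, beside the work on the robot's right. Leave it alone. Origin: centre of its underside.
Things that resemble listed ones, but are neither listed nor needed, are in the scene too. What is shaped like the joint_cross but blue is not meant. What is shaped like the brake_pad but yellow is not meant.

How it is judged (in metres and radians):
At the end, for the whole second after the job is handed in: Each part lies flat (within 0.1 rad), released and at rest, on the mat with its own shape, within 12 mm of the mat's centre; brake pad (either way round) and cross (any quarter turn) within 0.26 rad of the painted shape; spray can and mug upright, moved less than 30 mm (horizontal distance between bearing and mat_ring below 0.012 m and z of bearing in the frame of mat_ring between 0.003 and 0.01 m and angle between each of bearing, hub_nut, joint_cross, brake_pad's own z axis and vertical below 0.1 rad and linear speed of each of bearing, hub_nut, joint_cross, brake_pad below 0.02 m/s and angular speed of each of bearing, hub_nut, joint_cross, brake_pad below 0.2 rad/s and horizontal distance between hub_nut and mat_hex below 0.012 m and z of hub_nut in the frame of mat_hex between 0.003 and 0.01 m and horizontal distance between joint_cross and mat_cross below 0.012 m and z of joint_cross in the frame of mat_cross between 0.003 and 0.01 m and horizontal distance between brake_pad and mat_oblong below 0.012 m and z of brake_pad in the frame of mat_oblong between 0.003 and 0.01 m and angle between the x axis of brake_pad and the x axis of mat_oblong, either way round below 0.26 rad and (angle between the x axis of joint_cross and the x axis of mat_cross, either way round below 0.26 rad or angle between the x axis of joint_cross and the y axis of mat_cross, either way round below 0.26 rad) and distance of each of spray_can, mug from where it was at the start of the episode below 0.03 m and angle between each of spray_can, mug's own z axis and vertical below 0.3 rad); the robot touches nothing.
It fails at once if the spray can or the mug is shifted by more than 30 mm or knocked over (distance of any of spray_can, mug from where it was at the start of the episode above 0.03 m or angle between any of spray_can, mug's own z axis and vertical above 0.3 rad).
It fails at once if a part is dropped or thrown (falls freely for more than about 30 mm) ((linear speed of bearing above 0.8 m/s and contact force between bearing and anything else below 0.05 N) or (linear speed of hub_nut above 0.8 m/s and contact force between hub_nut and anything else below 0.05 N) or (linear speed of joint_cross above 0.8 m/s and contact force between joint_cross and anything else below 0.05 N) or (linear speed of brake_pad above 0.8 m/s and contact force between brake_pad and anything else below 0.05 N)).
It also fails if it takes over 86 s, if anything falls off the work surface, if the arm or the gripper's body presses on something with over 40 N, if the wrist force passes 120 N, or if a joint passes its speed limit or range.

## Working session

There is one attempt and no reset: what is moved stays moved. The work goes in short steps, Python scripts to look and compute and a tool call to move; the robot and the scene stay as the last step left them, time stands still between calls to the robot, and variables do not carry over. Pictures are saved under pics/ and viewed, and the job is handed in when it is done.

Besides the shell and the picture viewer there is one more tool, called after ">>>" as name(argument=value, ...) on one line, values as JSON. send_rows: Moves the arm, as the interface text tells. Its arguments: {"type":"object","properties":{"rows":{"type":"array"}},"required":["rows"]}

```bash
mkdir -p pics; cat > h.py <<'E'
import numpy as np, cv2
from cell import ctrl
def shot(cam,name):
    im,d=ctrl.read_camera(cam); cv2.imwrite(f'pics/{name}.png',im); np.save(f'pics/{name}_d.npy',d); return im,d
def p2w(cam,u,v,z):
    """pixel to world on plane z"""
    c=ctrl.calibration(cam);K=np.array(c['K']);D=np.array(c['D']);T=np.array(c['cam_to_world'])
    n=cv2.undistortPoints(np.array([[[u,v]]],float),K,D)[0,0]
    r=T[:3,:3]@np.array([n[0],n[1],1]);o=T[:3,3]
    return (o+r*(z-o[2])/r[2])
def c2w(cam,p):
    T=np.array(ctrl.calibration(cam)['cam_to_world']);return T[:3,:3]@np.array(p)+T[:3,3]
def w2p(cam,P):
    c=ctrl.calibration(cam);K=np.array(c['K']);D=np.array(c['D']);T=np.linalg.inv(np.array(c['cam_to_world']))
    return cv2.projectPoints(np.array(P,float).reshape(-1,3),cv2.Rodrigues(T[:3,:3])[0],T[:3,3],K,D)[0].reshape(-1,2)
E
python3 - <<'E'
from h import *
np.set_printoptions(precision=1,suppress=True)
for c in ['scene','top']:
    shot(c,c+'0')
    print(c,ctrl.calibration(c)['cam_to_world'])
for t in ['bearing','hub_nut','joint_cross','brake_pad','mat_ring','mat_hex','mat_cross','mat_oblong']:
    for r in ctrl.pinpoint('top',t): 
        w=c2w('top',r['location']); print(t,round(r['score'],2),w,w2p('top',w))
s=ctrl.observe();print(s['time'],s['position'],s['ee_rot'],s['grip_width'],s['ft_force'])
E
```

```text
scene [[   0.1    0.7   -0.7 1715.1]
 [   1.    -0.1    0.1 -131.4]
 [   0.    -0.7   -0.7 1275.7]
 [   0.     0.     0.     1. ]]
top [[  -0.    -1.     0.1  436.6]
 [  -1.     0.    -0.    -2.5]
 [   0.    -0.1   -1.  1073.4]
 [   0.     0.     0.     1. ]]
bearing 0.64 [ 615.7 -271.9   -0.8] [[361.5 175.9]]
joint_cross 0.81 [631.9 252.2   1.1] [[176.5 172.6]]
joint_cross 0.7 [711.6 347.6  -0.4] [[143.4 145.7]]
brake_pad 0.82 [ 327.4 -158.9   -2.5] [[324.8 278.7]]
brake_pad 0.77 [449.3 -90.9   0.2] [[299.6 235.5]]
mat_ring 0.59 [641.3 -84.5   2.2] [[295.9 167.5]]
mat_hex 0.92 [631.9  83.3  -0.3] [[236.5 171.8]]
mat_hex 0.61 [448.1 -93.7  -2.9] [[300.5 235.9]]
mat_cross 0.7 [432.  260.9   1.3] [[173.3 243.9]]
mat_cross 0.15 [ 432.3 -258.    -0.3] [[358.9 240.4]]
mat_oblong 0.83 [441.7  88.7   3.3] [[235.2 239.4]]
0.5 [ 229.2 -500.   232.6] [-0.   1.   0.2 -0. ] 93.11465594392467 [-0.2 -0.   0.4]
```

```bash
python3 - <<'E'
import cv2
im=cv2.imread('pics/top0.png'); cv2.imwrite('pics/top0c.png',cv2.resize(im[110:320,110:400],None,fx=2.75,fy=2.75,interpolation=cv2.INTER_CUBIC))
E
```

```text
(no output)
```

View pics/top0.png

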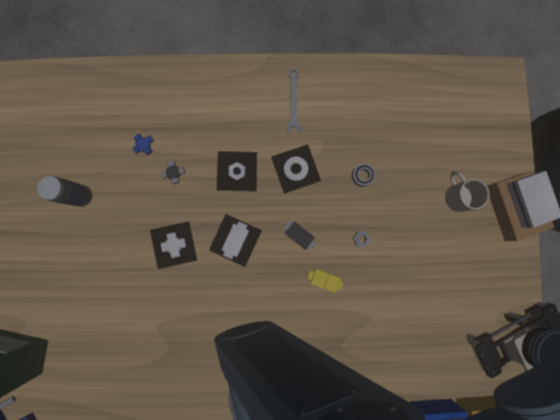

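View pics/scene0.png

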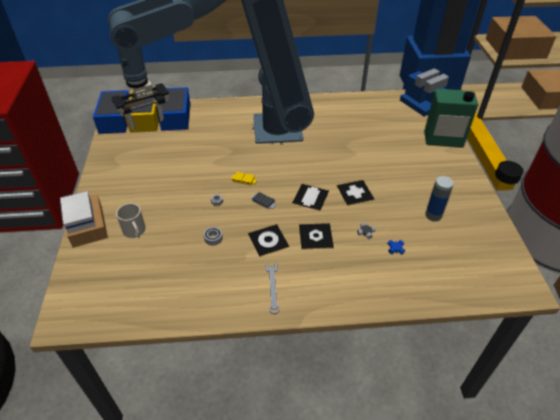

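```bash
ls pics
```

```text
scene0.png
scene0_d.npy
top0.png
top0_d.npy
top0c.png
```

View pics/top0c.png

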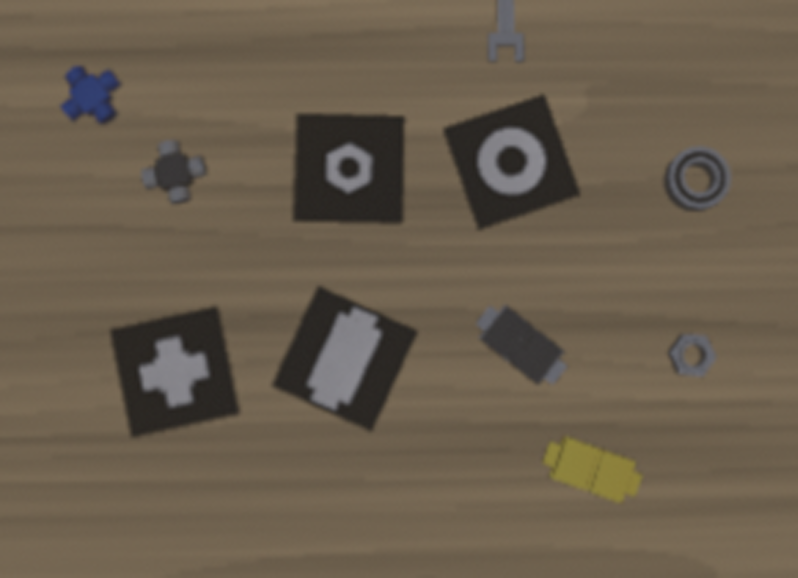

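The top view shows the following:

- **Crosses:** grey at (173,173), blue at (143,145). The grey steel one is meant.
- **Pads:** dark at (299,235), yellow at (325,280). The dark one is meant.
- **Other parts:** bearing at (362,175), nut at (361,239).
- **Mats:** hex (237,171), ring (296,168), cross (173,244), oblong (236,239).

The enlarged crop confirms these choices. Next I measure poses by rectifying onto world planes.

```bash
cat >> h.py <<'E'
def rect(cam,im,cx,cy,z,half=80,s=0.5):
    """world-plane patch: col = x increasing, row = y increasing (mm = c - half + s*idx)"""
    g=np.arange(-half,half+s/2,s); X,Y=np.meshgrid(cx+g,cy+g)
    p=w2p(cam,np.stack([X,Y,np.full_like(X,z)],-1)).astype(np.float32).reshape(X.shape+(2,))
    return cv2.remap(im,p[...,0],p[...,1],cv2.INTER_CUBIC)
def blob(mask,cx,cy,half=80,s=0.5):
    n,l,st,ce=cv2.connectedComponentsWithStats(mask.astype(np.uint8))
    if n<2: return None
    i=1+np.argmax(st[1:,4]); m=(l==i).astype(np.uint8)
    c=max(cv2.findContours(m,cv2.RETR_EXTERNAL,cv2.CHAIN_APPROX_NONE)[0],key=cv2.contourArea)
    M=cv2.moments(c); r=cv2.minAreaRect(c)
    ang=0.5*np.degrees(np.arctan2(2*M['mu11'],M['mu20']-M['mu02']))
    f=lambda p:(cx-half+s*p[0],cy-half+s*p[1])
    return dict(cen=np.round(f((M['m10']/M['m00'],M['m01']/M['m00'])),1),rc=np.round(f(r[0]),1),size=np.round(np.array(r[1])*s,1),rang=round(r[2],1),pang=round(ang,1),area=M['m00']*s*s)
E
cat > meas.py <<'E'
from h import *
im=cv2.imread('pics/top0.png')
tiles=[]
for n,(cx,cy),z in [('mat_ring',(641,-84),6),('mat_hex',(632,83),6),('mat_cross',(432,261),6),('mat_oblong',(442,89),6)]:
    r=rect('top',im,cx,cy,z); V=r.max(2); 
    m=V<75
    b=blob(cv2.morphologyEx(m.astype(np.uint8),cv2.MORPH_CLOSE,np.ones((3,3))),cx,cy)
    print(n,'MAT',b)
    hsv=cv2.cvtColor(r,cv2.COLOR_BGR2HSV)
    p=(V>95); yy,xx=np.mgrid[0:321,0:321]; p&=np.hypot(xx-160,yy-160)<118; p&=(hsv[...,1]<60)
    print('   paint',blob(p,cx,cy)); tiles.append(r); tiles.append(cv2.cvtColor((p*255).astype(np.uint8),cv2.COLOR_GRAY2BGR))
for n,(cx,cy),z in [('bearing',(616,-272),28),('hub_nut',(432,-258),20),('joint_cross',(632,252),15),('brake_pad',(449,-91),12)]:
    r=rect('top',im,cx,cy,z); hsv=cv2.cvtColor(r,cv2.COLOR_BGR2HSV).astype(int)
    d=r.astype(int); p=(d[...,2]-d[...,0])<18
    yy,xx=np.mgrid[0:321,0:321]; p&=np.hypot(xx-160,yy-160)<115
    p=cv2.morphologyEx(p.astype(np.uint8),cv2.MORPH_OPEN,np.ones((5,5)))
    print(n,blob(p,cx,cy)); tiles.append(r); tiles.append(cv2.cvtColor((p*255).astype(np.uint8),cv2.COLOR_GRAY2BGR))
rows=[np.hstack(tiles[i:i+4]) for i in range(0,16,4)]
cv2.imwrite('pics/rect0.png',cv2.resize(np.vstack(rows),(600,600)))
E
python3 meas.py
```

```text
mat_ring MAT {'cen': array([638. , -83.3]), 'rc': array([637.9, -83.2]), 'size': array([111.4, 112.1]), 'rang': 18.1, 'pang': np.float64(83.5), 'area': 12163.125}
   paint {'cen': array([639. , -83.5]), 'rc': array([638.8, -83.6]), 'size': array([67.7, 68.1]), 'rang': 52.1, 'pang': np.float64(-67.6), 'area': 3599.5}
mat_hex MAT {'cen': array([633.5,  82.8]), 'rc': array([633.7,  82.7]), 'size': array([112. , 111.6]), 'rang': 87.6, 'pang': np.float64(39.6), 'area': 12132.125}
   paint {'cen': array([634.3,  83.2]), 'rc': array([634.2,  82.8]), 'size': array([44.5, 48.5]), 'rang': 90.0, 'pang': np.float64(40.1), 'area': 1655.75}
mat_cross MAT {'cen': array([430.3, 260.6]), 'rc': array([430.3, 260.2]), 'size': array([111.5, 112.1]), 'rang': 11.7, 'pang': np.float64(-46.6), 'area': 12148.875}
   paint {'cen': array([430. , 261.2]), 'rc': array([429.9, 261.2]), 'size': array([60.9, 60.7]), 'rang': 56.0, 'pang': np.float64(54.6), 'area': 2669.5}
mat_oblong MAT {'cen': array([440.6,  89.2]), 'rc': array([441. ,  89.5]), 'size': array([112.2, 112. ]), 'rang': 64.1, 'pang': np.float64(-75.1), 'area': 12105.0}
   paint {'cen': array([440.4,  89.6]), 'rc': array([440.5,  89.5]), 'size': array([ 47.3, 102.6]), 'rang': 64.7, 'pang': np.float64(-25.6), 'area': 4229.625}
bearing {'cen': array([ 614.7, -270. ]), 'rc': array([ 614.1, -270.1]), 'size': array([64.3, 69.7]), 'rang': 45.0, 'pang': np.float64(-57.4), 'area': 3529.5}
hub_nut {'cen': array([ 437.2, -260. ]), 'rc': array([ 437., -260.]), 'size': array([48., 43.]), 'rang': 90.0, 'pang': np.float64(89.9), 'area': 1592.5}
joint_cross {'cen': array([631.3, 259.7]), 'rc': array([631.3, 259.5]), 'size': array([57.2, 56.9]), 'rang': 57.8, 'pang': np.float64(33.8), 'area': 2375.875}
brake_pad {'cen': array([451. , -88.6]), 'rc': array([450.8, -88.6]), 'size': array([101.3,  44.7]), 'rang': 50.2, 'pang': np.float64(51.1), 'area': 3907.875}
```

View pics/rect0.png

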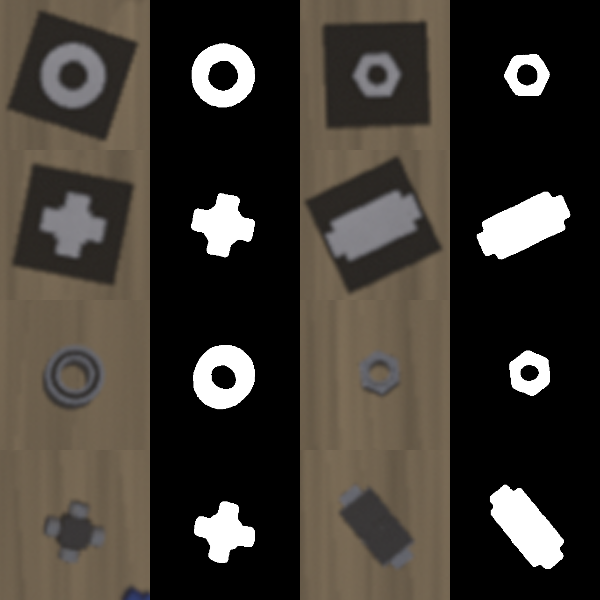

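```bash
cat > fit.py <<'E'
from h import *
from scipy.optimize import minimize
def ngon(r,n=48,a0=0): a=np.arange(n)*2*np.pi/n+a0; return np.c_[r*np.cos(a),r*np.sin(a)]
def box(a,b): return np.array([[a,b],[-a,b],[-a,-b],[a,-b]])
def pr(poly,z0,z1): return np.vstack([np.c_[poly,np.full(len(poly),z)] for z in (z0,z1)])
S3=np.sqrt(3)
# horizontal cylinder arms approximated by circle section
def arm(ax):
    a=np.arange(24)*2*np.pi/24; c=np.c_[11*np.cos(a),11+11*np.sin(a)]
    pts=[]
    for L in (-31,31): pts.append(np.c_[np.full(24,L),c[:,0],c[:,1]])
    p=np.vstack(pts); return p if ax==0 else p[:,[1,0,2]]
MOD={'bearing':[pr(ngon(32),0,28)],'hub_nut':[pr(ngon(41/S3,6),0,20)],
 'joint_cross':[arm(0),arm(1)],'brake_pad':[pr(box(39,22),0,17),pr(box(50,12),0,6)]}
SYM={'bearing':None,'hub_nut':60,'joint_cross':90,'brake_pad':180}
def sil(name,x,y,a,z0,cx,cy,half=80,s=0.5,k=1):
    m=np.zeros((int(2*half/s)+1,)*2,np.uint8); c,sn=np.cos(a),np.sin(a)
    o=np.array(ctrl.calibration('top')['cam_to_world'])[:3,3]
    for P in MOD[name]:
        W=np.c_[x+c*P[:,0]-sn*P[:,1],y+sn*P[:,0]+c*P[:,1],P[:,2]+z0]
        t=o[2]/(o[2]-W[:,2]); G=o+(W-o)*t[:,None]
        q=np.c_[(G[:,0]-cx+half)/s,(G[:,1]-cy+half)/s]
        h=cv2.convexHull(np.round(q*16).astype(np.int32)); cv2.fillConvexPoly(m,h,1,shift=4)
    return m
def grey(im,cx,cy,thr=18,half=80):
    r=rect('top',im,cx,cy,0,half); d=r.astype(int); p=((d[...,2]-d[...,0])<thr).astype(np.uint8)
    p=cv2.morphologyEx(p,cv2.MORPH_OPEN,np.ones((5,5)))
    n,l,st,ce=cv2.connectedComponentsWithStats(p)
    b=max(range(1,n),key=lambda i:st[i,4]*(np.hypot(*(ce[i]-160))<70)); m=(l==b).astype(np.uint8)
    cs=cv2.findContours(m,cv2.RETR_EXTERNAL,cv2.CHAIN_APPROX_NONE)[0]; cv2.drawContours(m,cs,-1,1,-1); return m,r
def fit(name,im,cx,cy,a0s):
    m,r=grey(im,cx,cy); best=None
    f=lambda v: 1-(lambda s:(s&m).sum()/((s|m).sum()))(sil(name,v[0],v[1],np.radians(v[2]),0,cx,cy))
    for a in a0s:
        q=minimize(f,[cx,cy,a],method='Nelder-Mead',options=dict(initial_simplex=[[cx,cy,a],[cx+5,cy,a],[cx,cy+5,a],[cx,cy,a+8]],xatol=.05,fatol=1e-4))
        if best is None or q.fun<best.fun: best=q
    return best
if __name__=='__main__':
    im=cv2.imread('pics/top0.png')
    for n,c,a in [('bearing',(616,-272),[0]),('hub_nut',(436,-261),[0,20,40]),('joint_cross',(631,256),[0,30,60]),('brake_pad',(450,-90),[40,60])]:
        q=fit(n,im,*c,a); print(n,np.round(q.x,1),'IoU',round(1-q.fun,3))
    s=ctrl.observe(); w,x,y,z=s['ee_rot']; print('psi',np.degrees(2*np.arctan2(y,x)),s['ee_rot'],s['position'],s['time'])
    for t in ['spray_can','mug']:
        for r in ctrl.pinpoint('top',t)[:2]: print(t,r['score'],c2w('top',r['location']))
E
python3 fit.py
```

```text
bearing [ 616.6 -273.     3.9] IoU 0.964
hub_nut [ 437.1 -261.9   22.5] IoU 0.96
joint_cross [631.7 260.2  12.2] IoU 0.914
brake_pad [451.  -89.   50.9] IoU 0.954
psi 24.626180927004494 [-1.70213043e-05  9.76996877e-01  2.13253608e-01 -8.16053159e-06] [ 229.20177759 -499.96754494  232.6173141 ] 0.5
spray_can 0.82 [572.63321694 516.79058525  -2.62577882]
mug 0.95 [ 552.24002978 -556.09047311    1.00499869]
```

```bash
python3 - <<'E'
from fit import *
im=cv2.imread('pics/top0.png'); T=[]
for n,c,v in [('bearing',(616,-272),(616.6,-273,0)),('hub_nut',(436,-261),(437.1,-261.9,22.5)),('joint_cross',(631,256),(631.7,260.2,12.2)),('brake_pad',(450,-90),(451,-89,50.9))]:
    m,r=grey(im,*c); s=sil(n,v[0],v[1],np.radians(v[2]),0,*c)
    r=cv2.convertScaleAbs(r,alpha=1.6)
    cv2.drawContours(r,cv2.findContours(s,0,2)[0],-1,(0,255,0),1); cv2.drawContours(r,cv2.findContours(m,0,2)[0],-1,(0,0,255),1)
    T.append(cv2.resize(r[60:260,60:260],(300,300),interpolation=cv2.INTER_CUBIC))
    d=np.load('pics/top0_d.npy'); 
cv2.imwrite('pics/ov.png',np.vstack([np.hstack(T[:2]),np.hstack(T[2:])]))
E
```

```text
(no output)
```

View pics/ov.png

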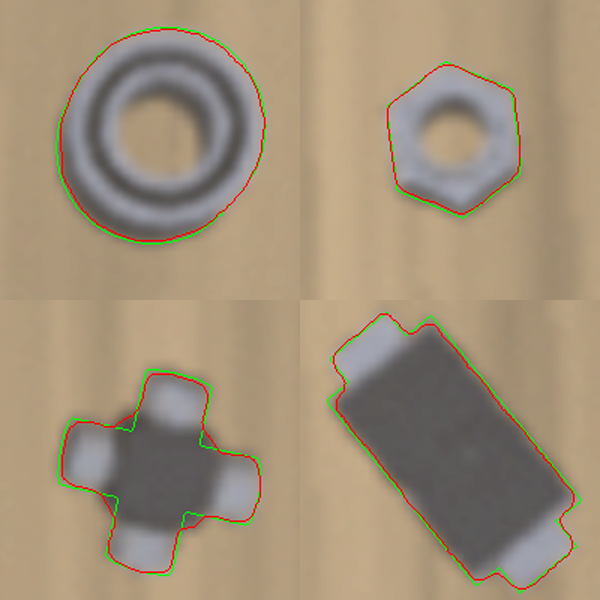

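```bash
cat > go.py <<'E'
import sys; from h import *
# python3 go.py x y z phi(jaw dir deg)|- 
x,y,z=map(float,sys.argv[1:4]); s=ctrl.observe(); q=s['ee_rot']; psi=np.degrees(2*np.arctan2(q[2],q[1])); p=np.array(s['position'])
phi=psi-90 if sys.argv[4]=='-' else float(sys.argv[4])
d=(phi+90-psi+90)%180-90
best=d
j6=np.degrees(s['joint_pos'][5])
P=np.radians(psi+d); D=np.array([x,y])-p[:2]; xt=[np.cos(P),np.sin(P)]; yt=[np.sin(P),-np.cos(P)]
print('t',round(s['time'],2),'pos',np.round(p,1),'psi',round(psi,1),'w',round(s['grip_width'],1),'j',np.round(s['joint_pos'],2),'F',np.round(s['ft_force'],1))
print('turn first',round(-d,1),'alt',round(-d+(180 if d>0 else -180),1),'then tx',round(D@xt,1),'ty',round(D@yt,1),'tz',round(p[2]-z,1))
E
python3 go.py 437.1 -261.9 80 -67.5
```

```text
t 0.6 pos [ 229.2 -500.   232.7] psi 24.6 w 93.1 j [-1.34  0.26  1.54 -0.    1.35 -0.2 ] F [ 0.5 -0.4  0.5]
turn first 2.1 alt -177.9 then tx 283.2 ty -140.4 tz 152.7
```

>>> send_rows(rows=[[1,0,0,0.0125,2.1],[1,0.0258,-0.0128,0.0125,0],[1,0.0258,-0.0128,0.0125,0],[1,0.0258,-0.0128,0.0125,0],[1,0.0258,-0.0128,0.0125,0],[1,0.0258,-0.0128,0.0125,0],[1,0.0258,-0.0128,0.0125,0],[1,0.0258,-0.0128,0.0125,0],[1,0.0258,-0.0128,0.0125,0],[1,0.0258,-0.0128,0.0125,0],[1,0.0258,-0.0128,0.0125,0],[1,0.0252,-0.0124,0.0125,0]])

```text
time: 1.6
position: [437.9, -260.6, 82.3]
ee_rot: [0.0, 0.981, 0.195, 0.0]
ft_force: [-0.2, -0.5, -0.5]
grip_width: 92.8
```

```bash
python3 go.py 437.1 -261.9 17 -67.5
```

```text
t 1.6 pos [ 437.9 -260.6   82.3] psi 22.5 w 92.8 j [-0.76  0.34  1.83  0.    0.97  0.42] F [-0.2 -0.5 -0.5]
turn first 0.0 alt -180.0 then tx -1.3 ty 0.8 tz 65.3
```

>>> send_rows(rows=[[1,0,0,0.02,0],[1,0,0,0.02,0],[1,0,0,0.015,0],[1,0,0,0.008,0],[1,0,0,0,0]])

```text
time: 2.02
position: [436.1, -260.9, 18.1]
ee_rot: [-0.001, 0.981, 0.195, -0.001]
ft_force: [0.7, 0.4, 0.5]
grip_width: 92.6
```

```bash
python3 go.py 437.1 -261.9 17 -67.5
```

```text
t 2.02 pos [ 436.1 -260.9   18.1] psi 22.5 w 92.6 j [-0.76  0.44  1.88 -0.    0.82  0.42] F [0.7 0.4 0.5]
turn first 0.0 alt -180.0 then tx 0.5 ty 1.3 tz 1.1
```

>>> send_rows(rows=[[1,0.0005,0.0013,0.0015,0],[-1,0,0,0,0],[-1,0,0,0,0],[-1,0,0,0,0],[-1,0,0,0,0],[-1,0,0,0,0],[-1,0,0,0,0],[-1,0,0,0,0],[-1,0,0,0,0]])

```text
time: 2.77
position: [437.9, -262.7, 18.2]
ee_rot: [-0.0, 0.981, 0.195, -0.0]
ft_force: [-0.6, 1.6, 1.4]
grip_width: 44.1
```

```bash
python3 go.py 633.8 83 100 -
```

```text
t 2.77 pos [ 437.9 -262.7   18.2] psi 22.5 w 44.1 j [-0.76  0.44  1.88  0.    0.82  0.42] F [-0.6  1.6  1.4]
turn first -0.0 alt -180.0 then tx 313.4 ty -244.3 tz -81.8
```

>>> send_rows(rows=[[-1,0,0,0,0],[-1,0,0,0,0],[-1,0,0,0,0],[-1,0,0,0,0]])

```text
time: 3.1
position: [437.8, -262.4, 18.1]
ee_rot: [-0.0, 0.981, 0.195, -0.0]
ft_force: [-0.6, 2.2, 3.4]
grip_width: 40.7
```

>>> send_rows(rows=[[-1,0,0,-0.01,0],[-1,0,0,-0.02,0],[-1,0.01,-0.008,-0.025,0],[-1,0.02,-0.0155,-0.02,0],[-1,0.03,-0.0235,-0.005,0],[-1,0.03,-0.0235,0,0],[-1,0.03,-0.0235,0,0],[-1,0.03,-0.0235,0,0],[-1,0.03,-0.0235,0,0],[-1,0.03,-0.0235,0,0],[-1,0.03,-0.0235,0,0],[-1,0.03,-0.0235,0,0]])

```text
time: 4.1
position: [607.2, 37.7, 98.7]
ee_rot: [0.0, 0.981, 0.195, 0.0]
ft_force: [0.7, 0.2, -1.7]
grip_width: 40.4
```

```bash
python3 go.py 633.8 83 100 -
```

```text
t 4.1 pos [607.2  37.7  98.7] psi 22.5 w 40.4 j [-0.12  0.48  1.56 -0.    1.1   1.06] F [ 0.7  0.2 -1.7]
turn first -0.0 alt -180.0 then tx 42.0 ty -31.7 tz -1.3
```

>>> send_rows(rows=[[-1,0.022,-0.017,0,0],[-1,0.015,-0.011,0.01,0],[-1,0.005,-0.004,0.02,0],[-1,0,0,0.02,0],[-1,0,0,0.01,0],[-1,0,0,0.006,0],[-1,0,0,0,0],[-1,0,0,0,0]])

```text
time: 4.77
position: [633.1, 81.1, 32.7]
ee_rot: [0.0, 0.981, 0.195, 0.0]
ft_force: [-0.0, -0.0, -2.4]
grip_width: 40.7
```

```bash
python3 go.py 633.8 83 24.5 -
```

```text
t 4.77 pos [633.1  81.1  32.7] psi 22.5 w 40.7 j [-0.05  0.6   1.54 -0.    1.01  1.13] F [-0.  -0.  -2.4]
turn first -0.0 alt -180.0 then tx 1.3 ty -1.5 tz 8.2
```

>>> send_rows(rows=[[-1,0.001,-0.0015,0.003,0],[-1,0,0,0.003,0],[-1,0,0,0.002,0],[-1,0,0,0,0],[-1,0,0,0,0]])

```text
time: 5.18
position: [633.3, 83.3, 24.3]
ee_rot: [0.0, 0.981, 0.195, 0.0]
ft_force: [0.3, 0.5, -1.8]
grip_width: 40.8
```

>>> send_rows(rows=[[-1,0,0,0.001,0],[-1,0,0,0,0],[-1,0,0,0,0]])

```text
time: 5.43
position: [633.4, 83.4, 24.2]
ee_rot: [0.0, 0.981, 0.195, 0.0]
ft_force: [-2.0, 0.3, 5.6]
grip_width: 40.8
```

>>> send_rows(rows=[[0.4,0,0,0,0],[0.4,0,0,0,0],[0.4,0,0,0,0],[0.4,0,0,0,0],[1,0,0,-0.005,0],[1,0,0,-0.015,0],[1,0,0,-0.025,0],[1,0,0,-0.025,0],[1,0,0,-0.01,0]])

```text
time: 6.18
position: [635.2, 83.4, 106.9]
ee_rot: [0.001, 0.981, 0.195, 0.003]
ft_force: [0.5, 0.2, 1.0]
grip_width: 91.7
```

```bash
for f in -60 -90 0; do python3 go.py 616.6 -273 70 $f;done
```

```text
t 6.18 pos [635.2  83.4 106.9] psi 22.5 w 91.7 j [-0.04  0.52  1.47  0.    1.15  1.13] F [0.5 0.2 1. ]
turn first -7.5 alt 172.5 then tx -194.3 ty 299.4 tz 36.9
t 6.18 pos [635.2  83.4 106.9] psi 22.5 w 91.7 j [-0.04  0.52  1.47  0.    1.15  1.13] F [0.5 0.2 1. ]
turn first 22.5 alt -157.5 then tx -18.6 ty 356.4 tz 36.9
t 6.18 pos [635.2  83.4 106.9] psi 22.5 w 91.7 j [-0.04  0.52  1.47  0.    1.15  1.13] F [0.5 0.2 1. ]
turn first -67.5 alt 112.5 then tx -356.4 ty -18.6 tz 36.9
```

>>> send_rows(rows=[[1,-0.006,0.012,0,0],[1,-0.014,0.029,0,0],[1,-0.015,0.032,0,0],[1,-0.015,0.032,0,0],[1,-0.015,0.032,0,0],[1,-0.015,0.032,0,0],[1,-0.015,0.032,0,0],[1,-0.015,0.032,0,0],[1,-0.015,0.032,0.005,0],[1,-0.015,0.032,0.01,0],[1,-0.01,0.02,0.01,0],[1,-0.0035,0.005,0.01,0]])

```text
time: 7.18
position: [613.0, -278.0, 66.0]
ee_rot: [0.0, 0.981, 0.193, -0.001]
ft_force: [-0.3, -0.6, -0.6]
grip_width: 92.7
```

>>> send_rows(rows=[[1,0,0,0,0],[1,0,0,0,0]])

```text
time: 7.35
position: [613.3, -272.0, 66.1]
ee_rot: [-0.002, 0.981, 0.195, -0.001]
ft_force: [-0.5, -0.6, 0.6]
grip_width: 93.0
```

```bash
python3 go.py 616.6 -273 17 -
```

```text
t 7.35 pos [ 613.3 -272.    66.1] psi 22.5 w 93.0 j [-0.58  0.61  1.41  0.    1.12  0.59] F [-0.5 -0.6  0.6]
turn first -0.0 alt -180.0 then tx 2.7 ty 2.2 tz 49.1
```

>>> send_rows(rows=[[1,0.0025,0.002,0.01,0],[1,0,0,0.018,0],[1,0,0,0.013,0],[1,0,0,0.006,0],[1,0,0,0.001,0],[1,0,0,0,0]])

```text
time: 7.85
position: [617.9, -272.8, 19.7]
ee_rot: [-0.0, 0.981, 0.196, -0.0]
ft_force: [-0.4, -0.3, -0.7]
grip_width: 93.1
```

>>> send_rows(rows=[[-1,0,0,0,0],[-1,0,0,0,0],[-1,0,0,0,0],[-1,0,0,0,0],[-1,0,0,0,0],[-1,0,0,0,0],[-1,0,0,0,0],[-1,0,0,0,0]])

```text
time: 8.52
position: [617.5, -273.0, 20.6]
ee_rot: [-0.001, 0.981, 0.195, -0.0]
ft_force: [-2.1, 4.0, 6.2]
grip_width: 63.7
```

```bash
python3 go.py 638.5 -83.4 95 -
```

```text
t 8.52 pos [ 617.5 -273.    20.6] psi 22.5 w 63.7 j [-0.58  0.67  1.44  0.    1.04  0.6 ] F [-2.1  4.   6.2]
turn first -0.0 alt -180.0 then tx 92.0 ty -167.1 tz -74.4
```

>>> send_rows(rows=[[-1,0,0,-0.008,0],[-1,0,0,-0.02,0],[-1,0.004,-0.008,-0.025,0],[-1,0.01,-0.018,-0.02,0],[-1,0.014,-0.026,0,0],[-1,0.016,-0.029,0,0],[-1,0.016,-0.029,0,0],[-1,0.015,-0.027,0,0],[-1,0.01,-0.018,0,0],[-1,0.005,-0.009,0.005,0],[-1,0.002,-0.003,0.01,0],[-1,0,0,0.01,0]])

```text
time: 9.52
position: [639.2, -84.2, 67.4]
ee_rot: [0.0, 0.981, 0.196, 0.0]
ft_force: [-0.4, -1.1, -4.6]
grip_width: 63.3
```

>>> send_rows(rows=[[-1,0,0,0.01,0],[-1,0,0,0,0],[-1,0,0,0,0]])

```text
time: 9.77
position: [637.8, -85.5, 56.4]
ee_rot: [-0.001, 0.981, 0.194, -0.001]
ft_force: [1.1, 0.3, -3.6]
grip_width: 63.7
```

```bash
python3 go.py 638.5 -83.4 27 -
```

```text
t 9.77 pos [637.8 -85.5  56.4] psi 22.4 w 63.7 j [-0.31  0.58  1.5  -0.    1.07  0.87] F [ 1.1  0.3 -3.6]
turn first -0.0 alt -180.0 then tx 1.5 ty -1.7 tz 29.4
```

>>> send_rows(rows=[[-1,0.001,-0.001,0.012,0],[-1,0,0,0.01,0],[-1,0,0,0.004,0],[-1,0,0,0.001,0],[-1,0,0,0,0],[-1,0,0,0,0]])

```text
time: 10.27
position: [639.6, -83.0, 31.3]
ee_rot: [0.0, 0.981, 0.195, 0.0]
ft_force: [0.4, -1.3, -2.9]
grip_width: 63.4
```

>>> send_rows(rows=[[-1,0,0,0.002,0],[-1,0,0,0,0],[-1,0,0,0,0]])

```text
time: 10.52
position: [639.5, -82.9, 29.4]
ee_rot: [0.0, 0.981, 0.195, 0.0]
ft_force: [-0.3, 0.2, -3.9]
grip_width: 63.4
```

>>> send_rows(rows=[[-1,0,0,0.0015,0],[-1,0,0,0,0],[-1,0,0,0,0]])

```text
time: 10.77
position: [639.4, -82.9, 27.6]
ee_rot: [-0.0, 0.981, 0.195, -0.0]
ft_force: [0.1, -0.9, -3.9]
grip_width: 63.5
```

>>> send_rows(rows=[[-1,0,0,0.001,0],[-1,0,0,0,0],[-1,0,0,0,0]])

```text
time: 11.02
position: [639.6, -82.9, 26.8]
ee_rot: [0.0, 0.981, 0.195, 0.0]
ft_force: [0.9, 0.3, -2.4]
grip_width: 63.4
```

>>> send_rows(rows=[[-1,0,0,0.001,0],[-1,0,0,0,0],[-1,0,0,0,0]])

```text
time: 11.27
position: [639.6, -82.9, 26.7]
ee_rot: [0.0, 0.981, 0.195, 0.0]
ft_force: [-2.1, 0.7, 5.5]
grip_width: 64.0
```

>>> send_rows(rows=[[1,0,0,0,0],[1,0,0,0,0],[1,0,0,0,0],[1,0,0,0,0],[1,0,0,-0.008,0],[1,0,0,-0.02,0],[1,0,0,-0.025,0],[1,0,0,-0.02,0],[1,0,0,0,0],[1,0,0,0,0]])

```text
time: 12.1
position: [640.5, -83.2, 100.4]
ee_rot: [0.001, 0.981, 0.195, 0.002]
ft_force: [-0.0, -0.6, -0.7]
grip_width: 93.2
```

```bash
python3 go.py 451 -89 60 -39.1
```

```text
t 12.1 pos [640.5 -83.2 100.4] psi 22.5 w 93.2 j [-0.3   0.53  1.46 -0.    1.15  0.88] F [-0.  -0.6 -0.7]
turn first -28.4 alt 151.6 then tx -124.0 ty -143.4 tz 40.4
```

>>> send_rows(rows=[[1,0,0,0,-7.1],[1,0,0,0,-7.1],[1,0,0,0,-7.1],[1,0,0,0,-7.1],[1,-0.009,-0.0105,0,0],[1,-0.018,-0.021,0,0],[1,-0.022,-0.025,0,0],[1,-0.022,-0.025,0,0],[1,-0.022,-0.025,0,0],[1,-0.018,-0.021,0.01,0],[1,-0.01,-0.0125,0.015,0],[1,-0.003,-0.0034,0.015,0]])

```text
time: 13.1
position: [446.0, -87.7, 57.4]
ee_rot: [-0.001, 0.903, 0.43, -0.001]
ft_force: [1.0, 0.6, -0.7]
grip_width: 93.2
```

>>> send_rows(rows=[[1,0,0,0,0],[1,0,0,0,0]])

```text
time: 13.27
position: [448.9, -88.4, 57.7]
ee_rot: [-0.001, 0.903, 0.43, -0.001]
ft_force: [-0.5, -0.4, -0.6]
grip_width: 93.0
```

```bash
python3 go.py 451 -89 17 -39.1
```

```text
t 13.27 pos [448.9 -88.4  57.7] psi 50.9 w 93.0 j [-0.44  0.3   1.97  0.    0.87  0.24] F [-0.5 -0.4 -0.6]
turn first -0.0 alt 180.0 then tx 0.8 ty 2.0 tz 40.7
```

>>> send_rows(rows=[[1,0.0005,0.001,0.01,0],[1,0,0,0.015,0],[1,0,0,0.01,0],[1,0,0,0.005,0],[1,0,0,0,0],[1,0,0,0,0]])

```text
time: 13.77
position: [451.6, -89.1, 18.6]
ee_rot: [-0.0, 0.903, 0.43, -0.0]
ft_force: [0.7, 0.1, -0.8]
grip_width: 93.1
```

```bash
python3 go.py 451 -89 17 -39.1
```

```text
t 13.77 pos [451.6 -89.1  18.6] psi 50.9 w 93.1 j [-0.44  0.37  2.   -0.    0.77  0.24] F [ 0.7  0.1 -0.8]
turn first 0.0 alt -180.0 then tx -0.3 ty -0.5 tz 1.6
```

>>> send_rows(rows=[[-1,0,0,0.001,0],[-1,0,0,0,0],[-1,0,0,0,0],[-1,0,0,0,0],[-1,0,0,0,0],[-1,0,0,0,0],[-1,0,0,0,0],[-1,0,0,0,0],[-1,0,0,0,0],[-1,0,0,0,0],[-1,0,0,0,0]])

```text
time: 14.68
position: [450.9, -88.9, 17.7]
ee_rot: [-0.0, 0.903, 0.43, -0.0]
ft_force: [-0.9, 0.9, 1.2]
grip_width: 43.8
```

```bash
python3 go.py 440.6 89.4 90 64.6
```

```text
t 14.68 pos [450.9 -88.9  17.7] psi 50.9 w 43.8 j [-0.44  0.37  2.    0.    0.77  0.24] F [-0.9  0.9  1.2]
turn first 76.3 alt -103.7 then tx -85.8 ty -156.7 tz -72.3
```

>>> send_rows(rows=[[-1,0,0,-0.01,0],[-1,0,0,-0.025,3],[-1,0,0,-0.025,7],[-1,0,0,-0.012,7],[-1,0,0,0,7],[-1,0,0,0,7],[-1,0,0,0,7],[-1,0,0,0,7],[-1,0,0,0,7],[-1,0,0,0,7],[-1,0,0,0,7],[-1,0,0,0,7]])

```text
time: 15.68
position: [450.7, -88.9, 89.2]
ee_rot: [-0.0, 0.981, -0.194, -0.0]
ft_force: [0.1, 0.1, -3.1]
grip_width: 43.5
```

>>> send_rows(rows=[[-1,0,0,0,7],[-1,0,0,0,3.3],[-1,0,0,0,0]])

```text
time: 15.93
position: [450.7, -88.9, 89.2]
ee_rot: [-0.0, 0.96, -0.28, -0.0]
ft_force: [-0.3, 0.3, -2.1]
grip_width: 43.8
```

```bash
python3 go.py 440.6 89.4 90 64.6
```

```text
t 15.93 pos [450.7 -88.9  89.2] psi -32.5 w 43.8 j [-0.44  0.25  1.94 -0.    0.95  1.7 ] F [-0.3  0.3 -2.1]
turn first -7.1 alt 172.9 then tx -85.6 ty -156.7 tz -0.8
```

>>> send_rows(rows=[[-1,0,0,0,-7.1],[-1,-0.007,-0.0127,0,0],[-1,-0.014,-0.0256,0,0],[-1,-0.016,-0.0292,0,0],[-1,-0.016,-0.0292,0,0],[-1,-0.015,-0.0275,0,0],[-1,-0.01,-0.0185,0.005,0],[-1,-0.005,-0.0095,0.01,0],[-1,-0.0026,-0.0045,0.015,0],[-1,0,0,0.01,0],[-1,0,0,0,0],[-1,0,0,0,0]])

```text
time: 16.93
position: [439.9, 89.3, 49.2]
ee_rot: [0.0, 0.976, -0.218, -0.001]
ft_force: [0.1, 0.1, -3.0]
grip_width: 43.6
```

```bash
python3 go.py 440.6 89.4 24 64.6
```

```text
t 16.93 pos [439.9  89.3  49.2] psi -25.2 w 43.6 j [-0.05  0.3   2.   -0.    0.84  1.96] F [ 0.1  0.1 -3. ]
turn first 0.2 alt -179.8 then tx 0.6 ty -0.4 tz 25.2
```

>>> send_rows(rows=[[-1,0.0005,0,0.01,0],[-1,0,0,0.008,0],[-1,0,0,0.004,0],[-1,0,0,0.001,0],[-1,0,0,0,0],[-1,0,0,0,0]])

```text
time: 17.43
position: [441.2, 88.9, 26.9]
ee_rot: [-0.0, 0.976, -0.219, 0.0]
ft_force: [0.3, 0.2, -2.9]
grip_width: 43.8
```

>>> send_rows(rows=[[-1,0,0,0.0015,0],[-1,0,0,0,0],[-1,0,0,0,0]])

```text
time: 17.68
position: [441.1, 89.0, 25.3]
ee_rot: [-0.0, 0.976, -0.219, 0.0]
ft_force: [-0.5, -0.5, -2.5]
grip_width: 43.3
```

>>> send_rows(rows=[[-1,0,0,0.001,0],[-1,0,0,0,0],[-1,0,0,0,0]])

```text
time: 17.93
position: [440.9, 89.0, 24.2]
ee_rot: [-0.0, 0.976, -0.219, -0.0]
ft_force: [-0.1, -0.3, -2.2]
grip_width: 43.5
```

>>> send_rows(rows=[[-1,0,0,0.001,0],[-1,0,0,0,0],[-1,0,0,0,0]])

```text
time: 18.18
position: [441.1, 89.0, 23.7]
ee_rot: [-0.0, 0.976, -0.219, 0.0]
ft_force: [-2.1, 0.3, 5.8]
grip_width: 43.9
```

>>> send_rows(rows=[[1,0,0,0,0],[1,0,0,0,0],[1,0,0,0,0],[1,0,0,0,0],[1,0,0,-0.008,0],[1,0,0,-0.02,0],[1,0,0,-0.025,0],[1,0,0,-0.02,0],[1,0,0,0,0],[1,0,0,0,0]])

```text
time: 19.02
position: [441.9, 89.0, 97.4]
ee_rot: [-0.0, 0.976, -0.219, 0.002]
ft_force: [-0.4, 0.1, 0.1]
grip_width: 92.7
```

```bash
for f in 12.2 102.2; do python3 go.py 631.7 260.2 60 $f;done
```

```text
t 19.02 pos [441.9  89.   97.4] psi -25.3 w 92.7 j [-0.05  0.23  1.95 -0.    0.96  1.96] F [-0.4  0.1  0.1]
turn first 52.5 alt -127.5 then tx -127.2 ty -221.7 tz 37.4
t 19.02 pos [441.9  89.   97.4] psi -25.3 w 92.7 j [-0.05  0.23  1.95 -0.    0.96  1.96] F [-0.4  0.1  0.1]
turn first -37.5 alt 142.5 then tx 221.7 ty -127.2 tz 37.4
```

>>> send_rows(rows=[[1,0,0,0,-7.1],[1,0,0,0,-7.1],[1,0,0,0,-7.1],[1,0,0,0,-7.1],[1,0,0,0,-7.1],[1,0.01,-0.006,0,-2],[1,0.025,-0.014,0,0],[1,0.03,-0.017,0,0],[1,0.03,-0.017,0,0],[1,0.03,-0.017,0,0],[1,0.03,-0.017,0,0],[1,0.03,-0.017,0,0]])

```text
time: 20.02
position: [600.7, 232.5, 94.7]
ee_rot: [-0.0, 0.994, 0.105, -0.001]
ft_force: [0.3, -0.3, -0.0]
grip_width: 92.8
```

>>> send_rows(rows=[[1,0.02,-0.012,0.01,0],[1,0.012,-0.007,0.015,0],[1,0.0047,-0.0032,0.012,0],[1,0,0,0,0],[1,0,0,0,0]])

```text
time: 20.43
position: [629.3, 259.7, 56.9]
ee_rot: [0.0, 0.994, 0.106, -0.002]
ft_force: [0.6, 0.3, 0.0]
grip_width: 92.9
```

```bash
python3 go.py 631.7 260.2 17.5 102.2
```

```text
t 20.43 pos [629.3 259.7  56.9] psi 12.2 w 92.9 j [ 0.23  0.64  1.39 -0.    1.12  1.59] F [0.6 0.3 0. ]
turn first -0.0 alt 180.0 then tx 2.5 ty 0.1 tz 39.4
```

>>> send_rows(rows=[[1,0.0015,0,0.01,0],[1,0,0,0.015,0],[1,0,0,0.01,0],[1,0,0,0.005,0],[1,0,0,0,0],[1,0,0,0,0]])

```text
time: 20.93
position: [632.4, 260.0, 19.3]
ee_rot: [-0.0, 0.994, 0.106, -0.0]
ft_force: [0.1, -0.3, 0.2]
grip_width: 93.1
```

```bash
python3 go.py 631.7 260.2 17.5 102.2
```

```text
t 20.93 pos [632.4 260.   19.3] psi 12.2 w 93.1 j [0.23 0.68 1.41 0.   1.05 1.59] F [ 0.1 -0.3  0.2]
turn first -0.0 alt 180.0 then tx -0.6 ty -0.3 tz 1.8
```

>>> send_rows(rows=[[-1,0,0,0.002,0],[-1,0,0,0,0],[-1,0,0,0,0],[-1,0,0,0,0],[-1,0,0,0,0],[-1,0,0,0,0],[-1,0,0,0,0],[-1,0,0,0,0],[-1,0,0,0,0]])

```text
time: 21.68
position: [632.6, 260.4, 17.5]
ee_rot: [-0.0, 0.994, 0.107, 0.0]
ft_force: [-1.2, -0.0, 2.1]
grip_width: 61.8
```

```bash
python3 go.py 430.2 260.8 90 101.7
```

```text
t 21.68 pos [632.6 260.4  17.5] psi 12.2 w 61.8 j [0.23 0.68 1.42 0.   1.04 1.59] F [-1.2 -0.   2.1]
turn first 0.5 alt -179.5 then tx -198.1 ty -41.4 tz -72.5
```

>>> send_rows(rows=[[-1,0,0,-0.01,0.5],[-1,0,0,-0.025,0],[-1,-0.008,-0.0017,-0.025,0],[-1,-0.02,-0.0042,-0.012,0],[-1,-0.028,-0.0058,0,0],[-1,-0.03,-0.0063,0,0],[-1,-0.03,-0.0063,0,0],[-1,-0.03,-0.0063,0,0],[-1,-0.025,-0.0052,0,0],[-1,-0.016,-0.0033,0.005,0],[-1,-0.008,-0.0017,0.01,0],[-1,-0.003,-0.0006,0.015,0]])

```text
time: 22.68
position: [428.9, 260.8, 60.3]
ee_rot: [-0.0, 0.995, 0.102, 0.001]
ft_force: [0.6, 0.2, -1.8]
grip_width: 61.7
```

>>> send_rows(rows=[[-1,0,0,0.01,0],[-1,0,0,0,0],[-1,0,0,0,0]])

```text
time: 22.93
position: [430.3, 260.4, 48.9]
ee_rot: [0.0, 0.995, 0.102, -0.001]
ft_force: [0.1, 0.3, -1.8]
grip_width: 61.8
```

```bash
python3 go.py 430.2 260.8 24 101.7
```

```text
t 22.93 pos [430.3 260.4  48.9] psi 11.7 w 61.8 j [ 0.32  0.38  1.87 -0.    0.89  1.69] F [ 0.1  0.3 -1.8]
turn first 0.0 alt -180.0 then tx 0.0 ty -0.4 tz 24.9
```

>>> send_rows(rows=[[-1,0,0,0.01,0],[-1,0,0,0.008,0],[-1,0,0,0.004,0],[-1,0,0,0.001,0],[-1,0,0,0,0],[-1,0,0,0,0]])

```text
time: 23.43
position: [430.3, 260.6, 26.1]
ee_rot: [0.0, 0.995, 0.102, -0.0]
ft_force: [0.1, 0.1, -2.1]
grip_width: 61.8
```

>>> send_rows(rows=[[-1,0,0,0.0015,0],[-1,0,0,0,0],[-1,0,0,0,0]])

```text
time: 23.68
position: [430.3, 260.7, 24.8]
ee_rot: [-0.0, 0.995, 0.102, 0.0]
ft_force: [-0.2, -0.8, -2.8]
grip_width: 61.5
```

>>> send_rows(rows=[[-1,0,0,0.001,0],[-1,0,0,0,0],[-1,0,0,0,0]])

```text
time: 23.93
position: [430.1, 260.6, 23.7]
ee_rot: [-0.0, 0.995, 0.102, 0.0]
ft_force: [0.2, 0.2, -2.2]
grip_width: 61.7
```

>>> send_rows(rows=[[-1,0,0,0.001,0],[-1,0,0,0,0],[-1,0,0,0,0]])

```text
time: 24.18
position: [430.3, 260.6, 23.4]
ee_rot: [-0.0, 0.995, 0.102, 0.0]
ft_force: [-2.3, -1.5, 5.3]
grip_width: 61.9
```

>>> send_rows(rows=[[1,0,0,0,0],[1,0,0,0,0],[1,0,0,0,0],[1,0,0,0,0],[1,0,0,-0.008,0],[1,0,0,-0.02,0],[1,0,0,-0.03,0],[1,0,0,-0.03,0],[1,0,0,-0.03,0],[1,0,0,-0.02,0],[1,-0.005,0.01,0,0],[1,-0.01,0.025,0,0]])

```text
time: 25.18
position: [423.9, 224.7, 162.5]
ee_rot: [-0.001, 0.995, 0.103, 0.002]
ft_force: [0.4, -1.2, -0.5]
grip_width: 92.8
```

>>> send_rows(rows=[[1,-0.01,0.033,0,0],[1,-0.01,0.033,0,0],[1,-0.01,0.033,0,0],[1,-0.01,0.033,0,0],[1,-0.01,0.033,0,0],[1,-0.01,0.033,0,0],[1,-0.01,0.033,0,0],[1,-0.01,0.033,0,0],[1,-0.01,0.033,0,0],[1,-0.01,0.033,0,0],[1,-0.01,0.03,0,0],[1,-0.005,0.015,0,0]])

```text
time: 26.18
position: [385.2, -170.5, 160.4]
ee_rot: [0.0, 0.995, 0.101, -0.0]
ft_force: [-0.2, 0.1, 0.4]
grip_width: 92.9
```

```bash
python3 go.py 430.2 260.8 24 101.7;  python3 - <<'E'
from h import *
im,_=shot('top','top1'); shot('scene','scene1')
cv2.imwrite('pics/top1c.png',cv2.convertScaleAbs(cv2.resize(im[110:320,110:400],None,fx=2.75,fy=2.75,interpolation=cv2.INTER_CUBIC),alpha=1.5))
for t in ['bearing','hub_nut','joint_cross','brake_pad','spray_can','mug']:
    for r in ctrl.pinpoint('top',t)[:2]: print(t,round(r['score'],2),np.round(c2w('top',r['location']),1))
E
```

```text
t 26.18 pos [ 385.2 -170.5  160.4] psi 11.6 w 92.9 j [-0.68  0.09  1.93 -0.    1.12  0.69] F [-0.2  0.1  0.4]
turn first -0.1 alt 179.9 then tx 131.5 ty -413.3 tz 136.4
bearing 0.89 [639.8 -83.2   4.7]
bearing 0.71 [430.8 260.8  -1.4]
hub_nut 0.75 [631.6  82.1   7.9]
joint_cross 0.82 [ 7.138e+02  3.469e+02 -1.000e-01]
joint_cross 0.6 [431.2 255.3   6.1]
brake_pad 0.94 [440.6  85.2   4.9]
mug 0.69 [ 553.9 -555.9   -3.7]
```

View pics/top1c.png

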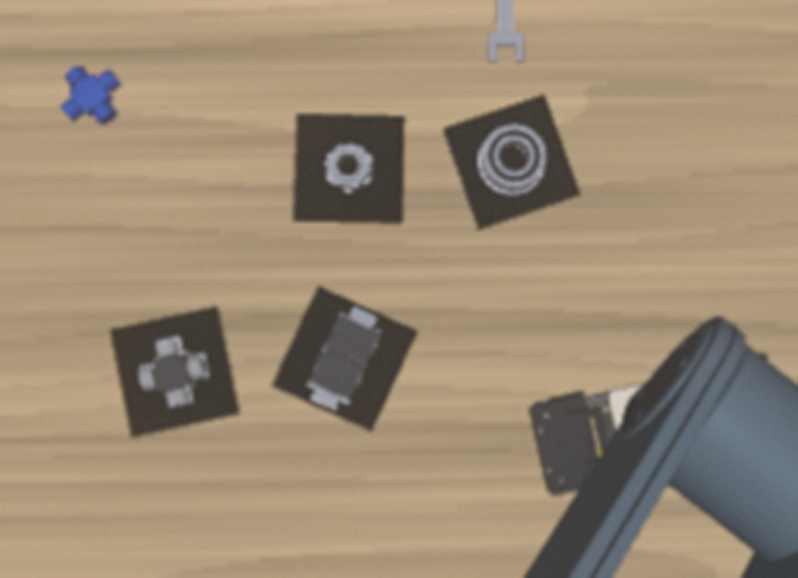

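View pics/scene1.png

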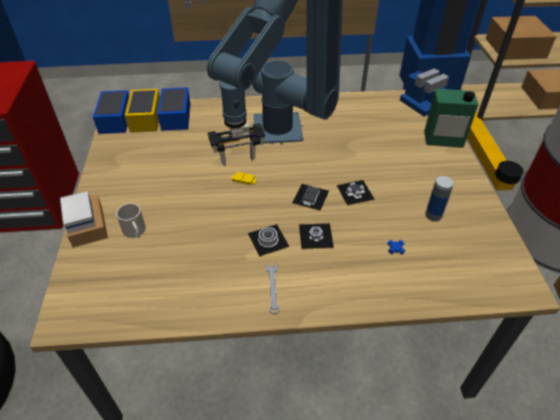

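All four parts lie on their own mats (in the crop: nut (348,166), bearing (513,158), cross (173,371), pad (345,355)). In the scene view the can (439,199) and mug (130,220) stand where they did. I'll let the arm settle, then hand in.

>>> send_rows(rows=[[1,0,0,0,0],[1,0,0,0,0],[1,0,0,0,0],[1,0,0,0,0]])

```text
time: 26.92
position: [386.3, -166.9, 160.7]
ee_rot: [0.0, 0.995, 0.103, 0.0]
ft_force: [-0.3, 0.3, 0.2]
grip_width: 93.2
```

```bash
python3 -c "
from cell import ctrl
print(ctrl.job_done(), ctrl.observe()['time'])"
```

```text
the job is handed in; nothing more can be done
the job is handed in; nothing more can be done
```

I picked up the nut, bearing, brake pad and cross one at a time and lowered each onto its own mat until the wrist force showed contact. I then released each part and backed away. The job was handed in at about 27 s of the 86 s allowed.

- **Placement:** At release the tool was within about 1.5 mm of each mat's measured centre. In the last picture all four parts sit on their painted shapes. The network puts each within about 6 mm of the mat centre. The largest differences are the cross (5.5 mm) and the pad (4 mm). It had read the cross about 8 mm off in the same direction before the grasp, and the grasp itself then fitted my own measurement to within 1 mm.
- **Turn:** The tool's angle at release matched the painted cross and oblong to within about half a degree.
- **Bystanders:** The network places the mug within 2 mm of its first reading. It did not find the spray can in the last top picture. In the scene view the can stands upright, apparently unmoved, but I have no measured distance for it.
- **Disagreement:** The network also reported a second "bearing" (score 0.71) on the cross mat. The picture shows that is the cross.

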